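# Cover the well of a tool chest's sprung lid, then find and hold the lid's balance point

## Robot

A 6-joint arm with a two-finger parallel gripper is mounted at the origin on a cart in front of the work surface, level with it; the furniture and walls round the work are solid. World frame = base frame: x ahead of the robot, y to its left, z up, the work surface at z = 0. Lengths are in m, angles in rad, forces in N, time in s.
With the tool pointing down it reaches from about 0.35 to 0.875 m from the base axis. Payload 4.2 kg.
Tool frame: the origin (TCP) lies midway between the tips of the shut fingers; the grasp point (between the pads) lies 19 mm behind it (bot.tcp_to_grasp is the distance from the TCP to the grasp point, in m); z points along the fingers, y is the line along which they close (so a half turn about z gives the same grasp; the last joint's range is limited). The gripper opens to 87 mm and grips with 3 to 60 N. Pads are 19 mm wide; open, the fingers measure 117 mm over their backs; the gripper's body (75 mm by 190 mm) begins 51 mm behind the grasp point.
Start: joints at [-0.95, 0.385, 0.008, 0, -1.194, -0.259], TCP at [0.221, -0.585, 0.223] pointing down, gripper open.
Joint ranges: [-3.14, 3.14], [-1.21, 2.06], [-1.07, 1.41], [-3.16, 2.05], [-2.99, -0.16], [-3.1, 3.1]. Speed limits (rad/s): [2.79, 2.79, 3.14, 3.14, 3.14, 3.14].

## Interface

Orientations are given as a 3x3 rotation matrix whose columns are the frame's x, y, z axes.
In Python, from rig import bot gives the robot as it stands.
- The arm moves only by the tool drive_tool, never from a script. Its argument "rows" is a list of rows, each an object with "xyz": the shift along the tool's x, y, z in cm, a list of three; "delta_rot": the turn, a rotation vector about the tool's x, y, z in degrees, a list of three. A call has 1 to 20 rows; each row is the pose to reach, as a shift and turn from the pose commanded when the call began, along the tool's axes at that moment; what a row does not reach only later rows make up. A row lasts 1/12 s, in which the tool goes at most 41.7 mm and 7.16 degrees, less where a joint would pass 70% of its speed; a pose out of reach is approached as far as the arm can. A call with a gripper value outside its range is refused whole. "gripper" is the gripper command: -1 is shut, 1 is fully open, values between are in proportion, set as the call begins (left out, the last holds). The fingers move at their own pace and stop on an object; the grip force is fixed at half the most. Time passes only in rows, so rows that repeat a pose let the fingers close. It gives the time, the measured TCP pose, the force, the opening and the grip force at its end, in the units of the state.
- bot.sense(): the state, without advancing time (a new reading comes with each control period).
- bot.capture(name): name is "side" or "top" or "wrist"; returns (picture, depth): 400x640x3 uint8, blue, green, red; 400x640 float32, m along the optical axis (not along the pixel's ray), 0 where there is no reading.
- bot.calibration(name): a dict with "fx", "fy", "cx", "cy" (pixels), "R" (3x3) and "t" (3): a world point X has camera coordinates R X + t. Camera axes: x right, y down, z forward; pixel columns grow to the right and rows downward; lengths in m; the calibration is good to about 2 mm. A picture is of the moment at which its call begins: read the wrist's pose just before it. calibration takes no time and is no camera call; for the wrist camera it gives the pose at the moment of the call.
- bot.finish_job(): hands the job in; it is judged then, once.
The state is a dict: "clock": time; "qpos": joint angles; "qd": joint speeds; "joint_efforts": joint torques, N m; "position": TCP position; "ee_rot": TCP orientation; "force": force on the tool from outside, world axes, zero at the start; "wrist_torque": the same for the moment, N m; "grip_width": finger opening in m; "finger_force": force on a finger pad.
Only numpy, scipy, OpenCV 4.12 (cv2) and the standard library are available. Lean on these libraries where they do the work, as an engineer would, in place of code of your own. Each camera call takes 0.05 s, during which the arm holds its last target. There are 200 camera calls.

## Task

We are setting the spring stays of this small tool chest and I want to mark the point where they balance the lid. First set the loose wooden cover onto the rim of the open well in the lid, seated level with its plug in the opening, so that nothing spills and the lid has its working weight. Then take the lid by its steel bar handle, raise it gently a little past the point where the springs begin to carry it up (never letting it fly open), ease it back to a few degrees below that balance point, and finish holding it there by the handle, still, with the cover in place and the things round about left where they are.

Things in the scene. Friction and masses are not known exactly. Their poses are not given: they have to be found in the camera images.
- cover: loose wooden cover, 0.2 kg; origin at the centre of its underside. Plate 112 (x) x 152 (y) x 8 mm, 14 to 22 mm above the origin; under it a plug: upper 5 mm 86 x 126 mm, below that tapering over 9 mm to 74 x 114 mm. Starts on the bench, plug down, left or right of the chest, yaw within 0.5 rad; a half turn makes no difference
- cover_pull (a point): middle of the dark wooden pull on top of the cover, 36 mm above the cover's origin, axes as the cover's: a bar 16 mm wide (x), 74 mm long (y), 28 mm high, from 22 to 50 mm above the cover's origin
- rim (a point): centre of the well's opening at the level of the lid's flat top, 124 mm above the bench with the lid shut; moves with the lid. Opening 92 mm (x) x 132 mm (y), 30 mm deep: 3 mm play round the plug. x points from handle to hinge, y left along the hinge, z out of the lid. Seated, the cover's plate lies flat on this rim, its origin 14 mm below this point, its x and y along these
- handle (a point): middle of the steel bar handle at the lid's front: straight round bar 12 mm thick, along the hinge direction, 108 mm free between its two posts, axis 42 mm in front of the lid's front face, 105 mm above the bench with the lid shut. Axes as at the rim; moves with the lid. Nothing tall is below or in front of it
- hinge (a point): middle of the hinge axis at the chest's top back edge, 85 mm up, fixed; x to the chest's back, y left along the axis, z up. Chest: wooden box 200 mm deep, 270 wide, 85 high, screwed down, its back 4 mm in front of the axis, front to the robot, yaw up to 0.2 rad. Lid: 39 mm higher. Lid shut, the bar handle's axis is 246 mm in front of the hinge axis and 20 mm above it; it circles it
- lid (a joint): lid angle, rad: 0 shut (level), grows as the front edge rises, stop at 1.35. Weight pulls it shut, two spring stays at the sides push it up. With the cover on they balance at 0.80 (46 degrees): below it the lid sinks shut, above it flies up to the stop. Lift needed at the handle: about 4 N when shut, nothing at 0.80, under 2 N of holding back beyond; hardly any friction
- plane: bystander: metal block plane 46 x 155 x 54 mm, beside the chest on the side opposite to the cover
- pencil: bystander: red pencil 152 mm long, on the bench in front
- tape_measure: bystander: yellow tape measure 38 x 81 x 66 mm, standing in front on the left
- caliper: bystander: steel vernier caliper, flat, 57 x 200 x 7 mm, in front on the right
- bottle: bystander: glue bottle, 65 mm across, 245 mm high, behind the chest on the left
- masking_roll: bystander: roll of masking tape, 104 mm across, 36 mm high, back right
- gauge: bystander: wooden marking gauge 60 x 199 x 78 mm, left

How it is judged:
On the way, in this order (a step that is already met when the one before it is completed fails the run):
1. the cover is seated on the rim of the well, level, let go, with the lid still shut (x of cover in the frame of rim between -0.005 and 0.005 m and y of cover in the frame of rim between -0.005 and 0.005 m and z of cover in the frame of rim between -0.0175 and -0.011 m and angle between the z axis of cover and the z axis of rim, either way round below 0.05 rad and angle between the x axis of cover and the x axis of rim, either way round below 0.08 rad and value of joint lid below 0.06 rad and contact force between the fingers and cover below 0.2 N), for 0.3 s.
2. the lid, held by its handle, has been raised past its balance point (value of joint lid above 0.82 rad and contact force between the fingers and lid above 0.5 N and x of cover in the frame of rim between -0.005 and 0.005 m and y of cover in the frame of rim between -0.005 and 0.005 m and z of cover in the frame of rim between -0.0175 and -0.011 m and angle between the z axis of cover and the z axis of rim, either way round below 0.05 rad and angle between the x axis of cover and the x axis of rim, either way round below 0.08 rad), for 0.1 s.
At the end, for the whole second after the job is handed in: the lid stands still between 0.64 and 0.785 rad (1 to 9 degrees below its balance point at 0.80), held at its handle by the fingers alone, and the cover is still seated: within 5 mm of the middle of the well, flat on the rim, untouched (value of joint lid between 0.64 and 0.785 rad and velocity of joint lid between -0.05 and 0.05 rad/s and contact force between the fingers and lid above 0.5 N and x of cover in the frame of rim between -0.005 and 0.005 m and y of cover in the frame of rim between -0.005 and 0.005 m and z of cover in the frame of rim between -0.0175 and -0.011 m and angle between the z axis of cover and the z axis of rim, either way round below 0.05 rad and angle between the x axis of cover and the x axis of rim, either way round below 0.08 rad and contact force between the fingers and cover below 0.2 N); the arm keeps its last pose, push and grip.
It fails at once if the lid is raised while the well is not properly covered (value of joint lid above 0.12 rad and not (x of cover in the frame of rim between -0.005 and 0.005 m and y of cover in the frame of rim between -0.005 and 0.005 m and z of cover in the frame of rim between -0.0175 and -0.011 m and angle between the z axis of cover and the z axis of rim, either way round below 0.05 rad and angle between the x axis of cover and the x axis of rim, either way round below 0.08 rad)).
It fails at once if the lid flies open: more than 14 degrees past its balance point, or faster than 1.5 rad/s (value of joint lid above 1.05 rad or velocity of joint lid above 1.5 rad/s).
It fails at once if the lid is dropped: it falls faster than 1.5 rad/s (velocity of joint lid below -1.5 rad/s).
It fails at once if a bystander is moved by more than 2 cm (distance of any of plane, pencil, tape_measure, caliper, bottle, masking_roll, gauge from where it was at the start of the episode above 0.02 m).
It also fails if it takes over 59 s, if anything falls off the work surface, if the arm or the gripper's body presses on something with over 40 N, if the wrist force passes 120 N, or if a joint passes its speed limit or range.

## Working session

There is one attempt and no reset: what is moved stays moved. The work goes in short steps, Python scripts to look and compute and a tool call to move; the robot and the scene stay as the last step left them, time stands still between calls to the robot, and variables do not carry over. Pictures are saved under pics/ and viewed, at most 10 in all, crops included, and the job is handed in when it is done.

Besides the shell and the picture viewer there is one more tool, called after "Call:" as name([rows], argument=value, ...), one row to a line, values as JSON. drive_tool: Moves the arm, as the interface text tells. Its arguments: {"type":"object","properties":{"rows":{"type":"array","items":{"type":"object","properties":{"xyz":{"type":"array","items":{"type":"number"}},"delta_rot":{"type":"array","items":{"type":"number"}}}}},"gripper":{"type":"number"}},"required":["rows"]}

```bash
mkdir -p pics; ls; python3 - <<'E'
from rig import bot
import cv2,numpy as np
s=bot.sense();print({k:np.round(v,3).tolist() for k,v in s.items()},bot.tcp_to_grasp)
for n in("top","side"):
    p,d=bot.capture(n);cv2.imwrite(f"pics/{n}0.png",p);np.save(f"{n}0.npy",d);c=bot.calibration(n);print(n,{k:np.round(v,3).tolist() for k,v in c.items()})
E
```

```text
pics
{'clock': 0.0, 'qpos': [-0.95, 0.386, 0.007, -0.001, -1.194, -0.259], 'qd': [-0.0, -0.001, 0.001, -0.003, 0.0, 0.0], 'joint_efforts': [-0.0, -39.067, 18.741, 4.22, 0.011, -0.0], 'position': [0.221, -0.584, 0.221], 'ee_rot': [[-0.935, -0.354, -0.001], [-0.354, 0.935, 0.002], [0.0, 0.002, -1.0]], 'force': [0.366, 0.543, 0.228], 'wrist_torque': [0.045, -0.031, 0.039], 'finger_force': 0.0, 'grip_width': 0.087} 0.0187
top {'fx': 372.477, 'fy': 372.477, 'cx': 322.953, 'cy': 199.514, 'R': [[0.017, -1.0, -0.003], [-0.996, -0.017, -0.089], [0.089, 0.004, -0.996]], 't': [0.037, 0.543, 1.089]}
side {'fx': 494.911, 'fy': 494.911, 'cx': 316.605, 'cy': 196.047, 'R': [[-0.965, -0.263, 0.005], [-0.157, 0.564, -0.811], [0.21, -0.783, -0.585]], 't': [0.515, 0.152, 1.76]}
```

View pics/top0.png

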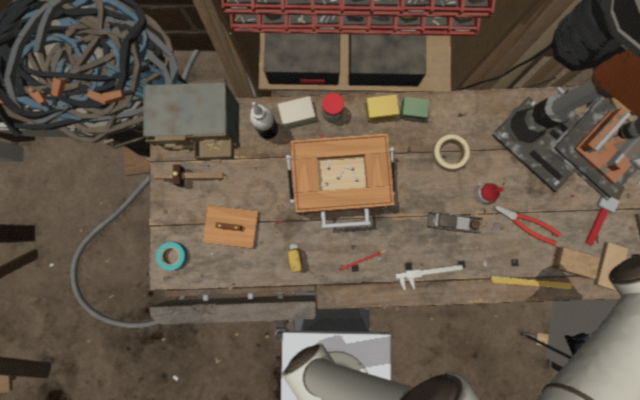

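View pics/side0.png

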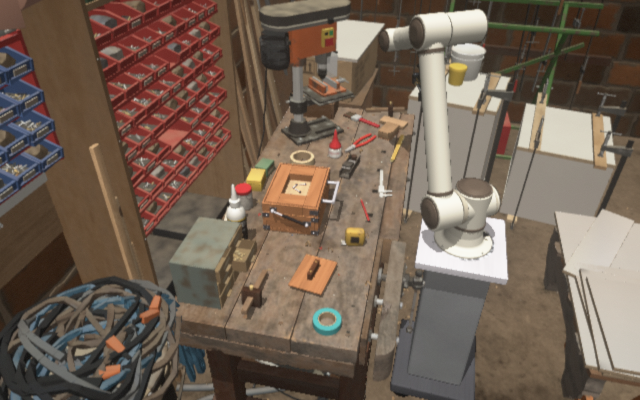

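The top view shows the cover at about (231,227), left of the chest, with its pull lying across the picture. The well is at about (342,174), the handle bar at about (345,224) and the plane at (453,222). In the side view the cover is at (314,275). I'll measure these with the depth data.

```bash
cat > h.py <<'E'
from rig import bot
import cv2,numpy as np
def cloud(d,c):
    v,u=np.mgrid[0:d.shape[0],0:d.shape[1]]
    P=np.stack([(u-c["cx"])/c["fx"]*d,(v-c["cy"])/c["fy"]*d,d],-1)
    W=(P-np.array(c["t"]))@np.array(c["R"]); W[d<=0]=np.nan
    return W
def rect(Q):
    (cx,cy),(w,h),a=cv2.minAreaRect((Q*1000).astype(np.float32)); 
    b=cv2.boxPoints(((cx,cy),(w,h),a)); e=b[1]-b[0]; 
    ang=np.degrees(np.arctan2(e[1],e[0])); ang=(ang+45)%90-45   # deviation from axes
    return np.round([cx,cy,w,h,ang],1)
def comp(mask,seed,r=15):
    n,l=cv2.connectedComponents(mask.astype(np.uint8))
    win=l[seed[1]-r:seed[1]+r,seed[0]-r:seed[0]+r]; k=np.bincount(win[win>0]).argmax(); return l==k
E
python3 - <<'E'
from h import *
c=bot.calibration("top");W=cloud(np.load("top0.npy"),c);z=W[...,2]
print("bench z",np.nanmedian(z[240:250,330:380]))
def show(n,m): print(n,m.sum(),rect(W[m][:,:2]),np.round(np.median(z[m]),4))
show("plate",comp((z>.014)&(z<.034),(215,235)))
show("pull",comp((z>.036)&(z<.06),(231,227)))
show("lid",comp((z>.112)&(z<.14),(342,205)))
show("well",comp((z>.08)&(z<.11),(342,174)))
show("bar",comp((z>.09)&(z<.125),(345,222),6))
for n,m in(("plane",(453,222)),("roll",(452,152)),("tape",(294,259)),("bottle",(262,118)),("gauge",(176,174))): print(n,W[m[1],m[0]].round(3))
E
```

```text
bench z -0.00043265018264433317
plate 1774 [457.6 323.3 152.4 112.   -6. ] 0.0218
pull 143 [457.6 322.1  72.   15.8  -6.1] 0.0495
lid 5590 [608.2  -3.2 203.3 271.3   5.1] 0.1236
well 1533 [610.6  -3.   91.2 132.3   5.1] 0.0938
bar 6301 [585.6  -4.7 248.3 304.5   5.2] 0.1221
plane [ 0.481 -0.336  0.04 ]
roll [ 0.698 -0.35  -0.   ]
tape [0.367 0.125 0.066]
bottle [0.743 0.211 0.169]
gauge [0.604 0.471 0.071]
```

```bash
cat >> h.py <<'E'
from scipy.spatial.transform import Rotation as Ro
def down(yaw):  # tool y at this world yaw (deg), pointing down
    a=np.radians(yaw); y=np.array([np.cos(a),np.sin(a),0]); z=np.array([0,0,-1.]); return np.column_stack([np.cross(y,z),y,z])
def rel(*targets):
    s=bot.sense(); R=np.array(s["ee_rot"]); p=np.array(s["position"])
    for q,T in targets:
        print("xyz",np.round(R.T@(np.array(q)-p)*100,2).tolist(),"rot",np.round(Ro.from_matrix(R.T@T).as_rotvec(degrees=True),2).tolist())
E
python3 - <<'E'
from h import *
rel(([.44,-.1,.24],down(140)),([.4576,.3223,.16],down(173.9)))
E
```

```text
xyz [-37.6, 37.53, -1.77] rot [0.11, 0.02, -29.28]
xyz [-54.19, 76.39, 6.3] rot [0.11, 0.06, -63.18]
```

Call:
drive_tool([
  {"xyz": [-37.6,37.5,-1.8],"delta_rot": [0.1,0,-29.3]},
  {"xyz": [-37.6,37.5,-1.8],"delta_rot": [0.1,0,-29.3]},
  {"xyz": [-37.6,37.5,-1.8],"delta_rot": [0.1,0,-29.3]},
  {"xyz": [-37.6,37.5,-1.8],"delta_rot": [0.1,0,-29.3]},
  {"xyz": [-37.6,37.5,-1.8],"delta_rot": [0.1,0,-29.3]},
  {"xyz": [-37.6,37.5,-1.8],"delta_rot": [0.1,0,-29.3]},
  {"xyz": [-37.6,37.5,-1.8],"delta_rot": [0.1,0,-29.3]},
  {"xyz": [-37.6,37.5,-1.8],"delta_rot": [0.1,0,-29.3]},
  {"xyz": [-37.6,37.5,-1.8],"delta_rot": [0.1,0,-29.3]},
  {"xyz": [-37.6,37.5,-1.8],"delta_rot": [0.1,0,-29.3]},
  {"xyz": [-37.6,37.5,-1.8],"delta_rot": [0.1,0,-29.3]},
  {"xyz": [-54.2,76.4,6.3],"delta_rot": [0.1,0,-63.2]},
  {"xyz": [-54.2,76.4,6.3],"delta_rot": [0.1,0,-63.2]},
  {"xyz": [-54.2,76.4,6.3],"delta_rot": [0.1,0,-63.2]},
  {"xyz": [-54.2,76.4,6.3],"delta_rot": [0.1,0,-63.2]},
  {"xyz": [-54.2,76.4,6.3],"delta_rot": [0.1,0,-63.2]},
  {"xyz": [-54.2,76.4,6.3],"delta_rot": [0.1,0,-63.2]},
  {"xyz": [-54.2,76.4,6.3],"delta_rot": [0.1,0,-63.2]},
  {"xyz": [-54.2,76.4,6.3],"delta_rot": [0.1,0,-63.2]},
  {"xyz": [-54.2,76.4,6.3],"delta_rot": [0.1,0,-63.2]},
], gripper=1)

```text
clock: 1.77
position: [0.4454, 0.2034, 0.1785]
ee_rot: [[-0.105, -0.994, 0.001], [-0.994, 0.105, -0.001], [0.001, -0.001, -1.0]]
force: [1.3, -0.6, 0.2]
grip_width: 0.0871
finger_force: 0.0
```

Call:
drive_tool([
  {"xyz": [0,0,0],"delta_rot": [0,0,0]},
])

```text
clock: 1.85
position: [0.4465, 0.2068, 0.1774]
ee_rot: [[-0.1, -0.995, 0.001], [-0.995, 0.1, -0.001], [0.001, -0.001, -1.0]]
force: [-0.1, -0.5, 0.5]
grip_width: 0.0869
finger_force: 0.0
```

```bash
python3 - <<'E'
from h import *
rel(([.4576,.3223,.16],down(173.9)))
E
```

```text
xyz [-11.6, 0.06, 1.73] rot [-0.08, -0.05, 0.36]
```

Call:
drive_tool([
  {"xyz": [-11.6,0.1,1.7],"delta_rot": [0,0,0.4]},
  {"xyz": [-11.6,0.1,1.7],"delta_rot": [0,0,0.4]},
  {"xyz": [-11.6,0.1,1.7],"delta_rot": [0,0,0.4]},
  {"xyz": [-11.6,0.1,1.7],"delta_rot": [0,0,0.4]},
  {"xyz": [-11.6,0.1,1.7],"delta_rot": [0,0,0.4]},
  {"xyz": [-11.6,0.1,1.7],"delta_rot": [0,0,0.4]},
])

```text
clock: 2.35
position: [0.4568, 0.3163, 0.1612]
ee_rot: [[-0.113, -0.994, -0.0], [-0.994, 0.113, -0.002], [0.002, -0.0, -1.0]]
force: [0.1, -0.2, 1.1]
grip_width: 0.0866
finger_force: 0.0
```

```bash
python3 - <<'E'
from h import *
c=bot.calibration("wrist");p,d=bot.capture("wrist");cv2.imwrite("pics/w1.png",p)
W=cloud(d,c);z=W[...,2]
ok=(abs(W[...,0]-.4576)<.1)&(abs(W[...,1]-.322)<.1)
m=ok&(z>.04)&(z<.058)
print("pull",m.sum(),rect(W[m][:,:2]),np.median(z[m]))
rel(([.4576,.3223,.025],down(173.9)))
E
```

```text
pull 1015 [460.1 322.1  73.6  16.   -5.2] 0.05011246043098928
xyz [-0.67, 0.02, 13.66] rot [-0.04, -0.1, -0.4]
```

View pics/w1.png

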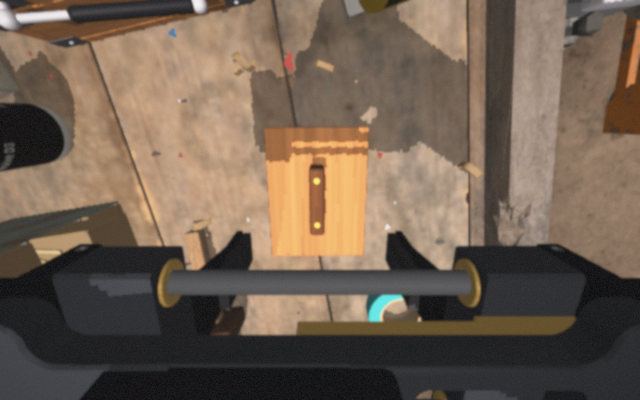

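The wrist view shows the cover at (317,192), with its pull between the open fingers' lines. Pull is at about (0.459, 0.322). I'll descend and grip.

Call:
drive_tool([
  {"xyz": [-0.7,-0.1,3.5],"delta_rot": [0,0,0]},
  {"xyz": [-0.7,-0.1,7],"delta_rot": [0,0,0]},
  {"xyz": [-0.7,-0.1,10],"delta_rot": [0,0,0]},
  {"xyz": [-0.7,-0.1,12.5],"delta_rot": [0,0,0]},
  {"xyz": [-0.7,-0.1,13.3],"delta_rot": [0,0,0]},
  {"xyz": [-0.7,-0.1,13.3],"delta_rot": [0,0,0]},
  {"xyz": [-0.7,-0.1,13.3],"delta_rot": [0,0,0]},
])

```text
clock: 2.98
position: [0.46, 0.3234, 0.0299]
ee_rot: [[-0.113, -0.994, 0.002], [-0.994, 0.113, -0.0], [0.0, -0.002, -1.0]]
force: [0.3, 0.4, -0.2]
grip_width: 0.087
finger_force: 0.0
```

Call:
drive_tool([
  {"xyz": [0,0,0],"delta_rot": [0,0,0]},
  {"xyz": [0,0,0],"delta_rot": [0,0,0]},
  {"xyz": [0,0,0],"delta_rot": [0,0,0]},
  {"xyz": [0,0,0],"delta_rot": [0,0,0]},
  {"xyz": [0,0,0],"delta_rot": [0,0,0]},
  {"xyz": [0,0,0],"delta_rot": [0,0,0]},
  {"xyz": [0,0,0],"delta_rot": [0,0,0]},
  {"xyz": [0,0,0],"delta_rot": [0,0,0]},
  {"xyz": [0,0,0],"delta_rot": [0,0,0]},
  {"xyz": [0,0,0],"delta_rot": [0,0,0]},
], gripper=-1)

```text
clock: 3.82
position: [0.4592, 0.3235, 0.0287]
ee_rot: [[-0.113, -0.994, 0.001], [-0.994, 0.113, -0.001], [0.001, -0.001, -1.0]]
force: [-0.1, 0.0, 0.6]
grip_width: 0.0283
finger_force: 0.0
```

Call:
drive_tool([
  {"xyz": [0,0,0],"delta_rot": [0,0,0]},
  {"xyz": [0,0,0],"delta_rot": [0,0,0]},
  {"xyz": [0,0,0],"delta_rot": [0,0,0]},
  {"xyz": [0,0,0],"delta_rot": [0,0,0]},
  {"xyz": [0,0,0],"delta_rot": [0,0,0]},
])

```text
clock: 4.23
position: [0.4593, 0.3235, 0.0288]
ee_rot: [[-0.113, -0.994, 0.001], [-0.994, 0.113, -0.001], [0.001, -0.001, -1.0]]
force: [1.1, -0.1, 0.1]
grip_width: 0.0157
finger_force: 30.0
```

Call:
drive_tool([
  {"xyz": [0,0,-3],"delta_rot": [0,0,0]},
  {"xyz": [0,0,-7],"delta_rot": [0,0,0]},
  {"xyz": [0,0,-11],"delta_rot": [0,0,0]},
  {"xyz": [0,0,-15],"delta_rot": [0,0,0]},
  {"xyz": [0,0,-18],"delta_rot": [0,0,0]},
  {"xyz": [0,0,-18],"delta_rot": [0,0,0]},
  {"xyz": [0,0,-18],"delta_rot": [0,0,0]},
])

```text
clock: 4.82
position: [0.4591, 0.3242, 0.2104]
ee_rot: [[-0.113, -0.994, 0.003], [-0.994, 0.113, 0.002], [-0.003, -0.003, -1.0]]
force: [0.0, -0.4, -2.7]
grip_width: 0.0155
finger_force: 30.0
```

```bash
python3 - <<'E'
from h import *
T=down(173.9+11.2)
s=bot.sense();p=np.array(s["position"]);print(p,s["finger_force"])
d,W=None,None
p2,d=bot.capture("top");W=cloud(d,bot.calibration("top"));z=W[...,2]
m=(abs(z-.0218-p[2]+.0287)<.012)&(abs(W[...,0]-.46)<.1)&(abs(W[...,1]-.323)<.1)
print("plate now",m.sum(),rect(W[m][:,:2]),np.nanmedian(z[m]))
# rotate about tcp; offset cover-tcp seen by top camera
rel(([.6105,-.003,.24],T))
E
```

```text
[0.45908936 0.32422292 0.2103782 ] 30.012642868969124
plate now 1197 [455.9 315.5 135.8 112.   -6.3] 0.20318966032587663
xyz [30.69, -18.83, -3.15] rot [0.01, -0.05, -11.6]
```

```bash
python3 - <<'E'
from h import *
T=down(185.1)
rel(([.47,.26,.30],down(178)),([.6105,.10,.30],T))
E
```

```text
xyz [6.16, -1.89, -9.17] rot [0.01, -0.05, -4.5]
xyz [20.47, -17.66, -9.16] rot [0.01, -0.05, -11.6]
```

Call:
drive_tool([
  {"xyz": [1.5,-0.5,-2.5],"delta_rot": [0,0,-1]},
  {"xyz": [3.5,-1,-5.5],"delta_rot": [0,0,-2.5]},
  {"xyz": [6,-2,-9.2],"delta_rot": [0,0,-4.5]},
  {"xyz": [8.5,-5,-9.2],"delta_rot": [0,0,-6.5]},
  {"xyz": [11,-8,-9.2],"delta_rot": [0,0,-8.5]},
  {"xyz": [13.5,-10.5,-9.2],"delta_rot": [0,0,-10]},
  {"xyz": [16,-13,-9.2],"delta_rot": [0,0,-11.6]},
  {"xyz": [18.5,-15.5,-9.2],"delta_rot": [0,0,-11.6]},
  {"xyz": [20.5,-17.7,-9.2],"delta_rot": [0,0,-11.6]},
  {"xyz": [20.5,-17.7,-9.2],"delta_rot": [0,0,-11.6]},
  {"xyz": [20.5,-17.7,-9.2],"delta_rot": [0,0,-11.6]},
  {"xyz": [20.5,-17.7,-9.2],"delta_rot": [0,0,-11.6]},
])

```text
clock: 5.87
position: [0.6108, 0.1001, 0.2986]
ee_rot: [[0.089, -0.996, -0.003], [-0.996, -0.089, -0.002], [0.002, 0.004, -1.0]]
force: [-0.5, 0.5, -2.3]
grip_width: 0.0157
finger_force: 30.0
```

```bash
python3 - <<'E'
from h import *
c=bot.calibration("wrist");p,d=bot.capture("wrist");cv2.imwrite("pics/w2.png",p)
W=cloud(d,c);z=W[...,2]
ok=(abs(W[...,0]-.61)<.09)&(abs(W[...,1]+.003)<.1)
for lo,hi in((.08,.108),(.112,.135)):
    m=ok&(z>lo)&(z<hi); print(m.sum(),m.sum() and rect(W[m][:,:2]))
rel(([.612,-.003,.22],down(185.1)))
E
```

```text
6907 [612.9 -21.9  92.5  97.2   5.1]
12888 [609.8 -35.9 189.9 123.6   5. ]
xyz [10.32, 0.79, 7.96] rot [0.12, -0.09, 0.06]
```

View pics/w2.png

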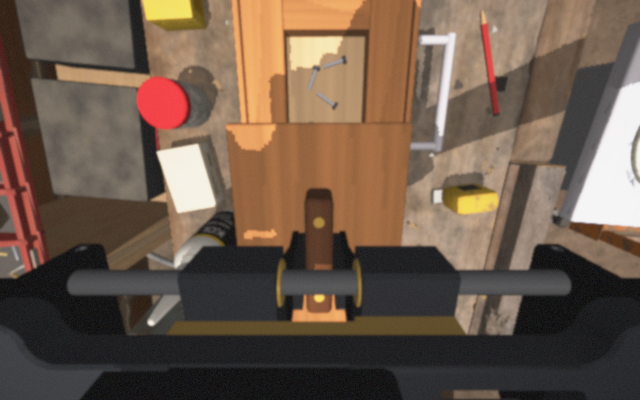

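Wrist view: well floor at (327,77), handle bar at (447,90), held cover's far edge along row 123. I'll compare the cover's far edge and the well's far edge in the same camera.

```bash
python3 - <<'E'
from h import *
s=bot.sense();p=np.array(s["position"]);print(p.round(4))
c=bot.calibration("wrist");_,d=bot.capture("wrist");W=cloud(d,c);z=W[...,2]
a=np.radians(5.1);ex=np.array([np.cos(a),np.sin(a)]);ey=np.array([-np.sin(a),np.cos(a)])
Q=W[...,:2]; 
m=(abs(z-.291)<.015)&(np.arange(400)[:,None]<190)
n,l=cv2.connectedComponents(m.astype(np.uint8)); 
m=l==np.bincount(l[m]).argmax()
def ext(m,o):
    X=(Q[m]-o)@ex*1000;Y=(Q[m]-o)@ey*1000
    return m.sum(),np.percentile(X,[.5,99.5]).round(1),np.percentile(Y,[.3]).round(1)
print("plate vs tcp",ext(m,p[:2]),np.median(z[m]), rect(Q[m]))
w=(abs(Q[...,0]-.61)<.09)&(abs(Q[...,1]+.003)<.1)&(z>.085)&(z<.105)
print("well vs (.611,-.004)",ext(w,np.array([.611,-.004])))
# handle bar
b=(abs(z-.105)<.012)&(Q[...,0]<.49)&(Q[...,0]>.42)&(Q[...,1]<.06)&(Q[...,1]>-.12)
bb=Q[b&(z>.104)];print("bar",len(bb),rect(bb),np.percentile(z[b],95))
E
```

```text
[0.6108 0.1006 0.2994]
plate vs tcp (np.int64(12076), array([-54.8,  55. ]), array([-76.7])) 0.29296639888828757 [616.1  44.4 112.5  40.6   5.1]
well vs (.611,-.004) (np.int64(6806), array([-45.7,  46.4]), array([-66.2]))
bar 1403 [474.5 -16.9 132.   31.   -0. ] 0.11203444773915865
```

```bash
python3 - <<'E'
from h import *
rel(([.6116,-.0037,.30],down(185.1)),([.6116,-.0037,.165],down(185.1)))
E
```

```text
xyz [10.43, 0.87, 0.03] rot [0.06, -0.08, 0.1]
xyz [10.41, 0.86, 13.53] rot [0.06, -0.08, 0.1]
```

Call:
drive_tool([
  {"xyz": [3,0.2,0],"delta_rot": [0,0,0]},
  {"xyz": [6.5,0.5,0],"delta_rot": [0,0,0]},
  {"xyz": [9,0.8,0],"delta_rot": [0,0,0]},
  {"xyz": [10.4,0.87,2],"delta_rot": [0,0,0]},
  {"xyz": [10.4,0.87,5],"delta_rot": [0,0,0]},
  {"xyz": [10.4,0.87,8],"delta_rot": [0,0,0]},
  {"xyz": [10.4,0.87,11],"delta_rot": [0,0,0]},
  {"xyz": [10.4,0.87,13],"delta_rot": [0,0,0]},
  {"xyz": [10.4,0.87,13.4],"delta_rot": [0,0,0]},
  {"xyz": [10.4,0.87,13.4],"delta_rot": [0,0,0]},
  {"xyz": [10.4,0.87,13.4],"delta_rot": [0,0,0]},
  {"xyz": [10.4,0.87,13.4],"delta_rot": [0,0,0]},
])

```text
clock: 6.97
position: [0.6138, -0.0037, 0.1696]
ee_rot: [[0.091, -0.996, 0.006], [-0.996, -0.091, -0.001], [0.001, -0.005, -1.0]]
force: [0.0, 0.5, -2.0]
grip_width: 0.0154
finger_force: 30.0
```

```bash
python3 - <<'E'
from h import *
rel(([.6116,-.0037,.139],down(185.1)))
E
```

```text
xyz [-0.02, 0.23, 3.06] rot [-0.31, -0.06, 0.1]
```

Call:
drive_tool([
  {"xyz": [0,0.2,0.5],"delta_rot": [-0.3,0,0]},
  {"xyz": [0,0.2,1],"delta_rot": [-0.3,0,0]},
  {"xyz": [0,0.2,1],"delta_rot": [-0.3,0,0]},
  {"xyz": [0,0.2,1],"delta_rot": [-0.3,0,0]},
])

```text
clock: 7.3
position: [0.6102, -0.0046, 0.1571]
ee_rot: [[0.089, -0.996, -0.004], [-0.996, -0.089, -0.002], [0.001, 0.005, -1.0]]
force: [-0.5, -0.3, -1.7]
grip_width: 0.0156
finger_force: 30.0
```

```bash
python3 - <<'E'
from h import *
rel(([.6116,-.0037,.139],down(185.1)))
E
```

```text
xyz [-0.08, -0.15, 1.81] rot [0.26, -0.07, 0.02]
```

Call:
drive_tool([
  {"xyz": [-0.1,-0.1,0.4],"delta_rot": [0.2,0,0]},
  {"xyz": [-0.1,-0.1,0.8],"delta_rot": [0.2,0,0]},
  {"xyz": [-0.1,-0.1,1.1],"delta_rot": [0.2,0,0]},
  {"xyz": [-0.1,-0.1,1.4],"delta_rot": [0.2,0,0]},
  {"xyz": [-0.1,-0.1,1.6],"delta_rot": [0.2,0,0]},
  {"xyz": [-0.1,-0.1,1.6],"delta_rot": [0.2,0,0]},
])

```text
clock: 7.8
position: [0.611, -0.0035, 0.1406]
ee_rot: [[0.089, -0.996, -0.002], [-0.996, -0.089, -0.001], [0.001, 0.002, -1.0]]
force: [0.3, 0.5, -2.8]
grip_width: 0.0155
finger_force: 30.0
```

```bash
python3 - <<'E'
from h import *
s=bot.sense();print(s["force"],s["wrist_torque"],s["position"])
rel(([.6116,-.0037,.139],down(185.1)))
E
```

```text
[ 0.25610143  0.45540942 -2.84656321] [ 0.03995355  0.10776181 -0.03980734] [ 0.61096883 -0.00350281  0.14055653]
xyz [0.03, -0.06, 0.16] rot [0.11, -0.07, 0.03]
```

Call:
drive_tool([
  {"xyz": [0,0,0.1],"delta_rot": [0.1,0,0]},
  {"xyz": [0,0,0.25],"delta_rot": [0.1,0,0]},
  {"xyz": [0,0,0.25],"delta_rot": [0.1,0,0]},
])

```text
clock: 8.05
position: [0.6114, -0.0035, 0.1389]
ee_rot: [[0.089, -0.996, 0.002], [-0.996, -0.089, -0.001], [0.001, -0.002, -1.0]]
force: [0.3, 1.1, -1.8]
grip_width: 0.0157
finger_force: 30.0
```

Practically seated. I'll release.

Call:
drive_tool([
  {"xyz": [0,0,0],"delta_rot": [0,0,0]},
  {"xyz": [0,0,0],"delta_rot": [0,0,0]},
  {"xyz": [0,0,0],"delta_rot": [0,0,0]},
  {"xyz": [0,0,0],"delta_rot": [0,0,0]},
  {"xyz": [0,0,0],"delta_rot": [0,0,0]},
  {"xyz": [0,0,0],"delta_rot": [0,0,0]},
  {"xyz": [0,0,0],"delta_rot": [0,0,0]},
  {"xyz": [0,0,0],"delta_rot": [0,0,0]},
], gripper=1)

```text
clock: 8.72
position: [0.6113, -0.0035, 0.1388]
ee_rot: [[0.089, -0.996, 0.001], [-0.996, -0.089, -0.001], [0.001, -0.001, -1.0]]
force: [-0.1, -0.6, -0.5]
grip_width: 0.0614
finger_force: 0.0
```

Call:
drive_tool([
  {"xyz": [0,0,-2],"delta_rot": [0,0,0]},
  {"xyz": [0,0,-5],"delta_rot": [0,0,0]},
  {"xyz": [0,0,-8],"delta_rot": [0,0,0]},
  {"xyz": [0,0,-11],"delta_rot": [0,0,0]},
  {"xyz": [0,-3,-11],"delta_rot": [0,0,0]},
  {"xyz": [0,0,-11],"delta_rot": [0,0,0]},
])

```text
clock: 9.22
position: [0.6212, -0.0015, 0.2436]
ee_rot: [[0.09, -0.996, 0.002], [-0.996, -0.09, -0.003], [0.003, -0.002, -1.0]]
force: [0.9, 1.3, -4.8]
grip_width: 0.0866
finger_force: 0.0
```

```bash
python3 - <<'E'
from h import *
s=bot.sense();print(s["position"],s["grip_width"])
c=bot.calibration("wrist");p,d=bot.capture("wrist");cv2.imwrite("pics/w3.png",p);W=cloud(d,c);z=W[...,2];np.save("w3.npy",W)
m=(abs(W[...,0]-.611)<.09)&(abs(W[...,1]+.004)<.1)&(z>.128)&(z<.142)
print(m.sum(),rect(W[m][:,:2]),np.percentile(z[m],[2,50,98]),np.linalg.lstsq(np.c_[W[m][:,:2]-[.611,-.004],np.ones(m.sum())],z[m],rcond=None)[0])
E
```

```text
[ 0.62120167 -0.00148208  0.2435574 ] 0.08658717231652495
13893 [611.5  -4.4 112.4 151.4   5.4] [0.13089158 0.1323556  0.13377518] [ 1.88046110e-05 -1.44372478e-04  1.32351506e-01]
```

View pics/w3.png

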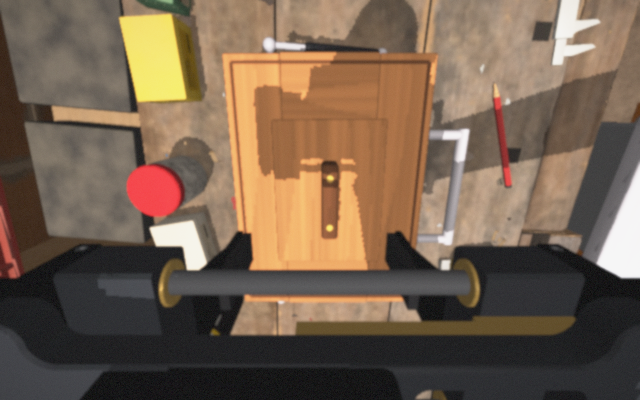

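The cover is seated: plate flush at (330,190), top at 0.132 m, level. The bar runs from about (463,135) to (446,235). Next I measure the bar.

```bash
python3 - <<'E'
from h import *
W=np.load("w3.npy");P=W[140:232,438:472];z=P[...,2]
m=(z>.1)&(z<.12);Q=P[m]
print(m.sum(),Q.mean(0).round(4),rect(Q[:,:2]),np.percentile(z[m],90))
a=np.radians(5.1);e=np.array([np.cos(a),np.sin(a)])
print("offset along x from rim",((Q[:,:2]-[.6114,-.0042])@e).mean())
print("pred from lid",np.array([.6085,-.0035])-.144*e)
h=np.array([.6085,-.0035])-.144*e
rel(([h[0],h[1],.24],down(185.1)),([h[0],h[1],.15],down(185.1)),([h[0],h[1],.088],down(185.1)))
E
```

```text
1091 [ 0.4725 -0.022   0.1095] [470.8 -18.3  12.4 107.    4.9] 0.11175257716240673
offset along x from rim -0.13990622787238277
pred from lid [ 0.46507009 -0.01630078]
xyz [0.04, 14.31, 0.41] rot [0.75, -0.06, -0.05]
xyz [0.03, 14.19, 9.41] rot [0.75, -0.06, -0.05]
xyz [0.02, 14.11, 15.61] rot [0.75, -0.06, -0.05]
```

```bash
python3 - <<'E'
from h import *
rel(([.470,-.017,.24],down(185.1)),([.470,-.017,.16],down(185.1)))
E
```

```text
xyz [0.15, 13.82, 0.4] rot [0.75, -0.06, -0.05]
xyz [0.14, 13.72, 8.4] rot [0.75, -0.06, -0.05]
```

Call:
drive_tool([
  {"xyz": [0.1,3.5,0.4],"delta_rot": [0,0,0]},
  {"xyz": [0.1,7,0.4],"delta_rot": [0,0,0]},
  {"xyz": [0.1,10.5,0.4],"delta_rot": [0,0,0]},
  {"xyz": [0.1,13.8,0.4],"delta_rot": [0,0,0]},
  {"xyz": [0.1,13.8,2],"delta_rot": [0,0,0]},
  {"xyz": [0.1,13.8,4.5],"delta_rot": [0,0,0]},
  {"xyz": [0.1,13.8,7.5],"delta_rot": [0,0,0]},
  {"xyz": [0.1,13.8,8.4],"delta_rot": [0,0,0]},
  {"xyz": [0.1,13.8,8.4],"delta_rot": [0,0,0]},
  {"xyz": [0.1,13.8,8.4],"delta_rot": [0,0,0]},
  {"xyz": [0.1,13.8,8.4],"delta_rot": [0,0,0]},
], gripper=-0.15)

```text
clock: 10.18
position: [0.4753, -0.0166, 0.1662]
ee_rot: [[0.09, -0.996, 0.004], [-0.996, -0.09, -0.001], [0.001, -0.004, -1.0]]
force: [0.7, 0.7, 1.1]
grip_width: 0.0376
finger_force: 0.0
```

```bash
python3 - <<'E'
from h import *
s=bot.sense();print(s["position"],s["grip_width"])
c=bot.calibration("wrist");p,d=bot.capture("wrist");cv2.imwrite("pics/w4.png",p);W=cloud(d,c);z=W[...,2]
m=(z>.098)&(z<.118)&(abs(W[...,0]-.47)<.02)&(abs(W[...,1]+.017)<.05)
print(m.sum(),rect(W[m][:,:2]))
rel(([.470,-.017,.087],down(185.1)))
E
```

```text
[ 0.4752957  -0.01657786  0.16618972] 0.03756592387979972
1572 [470.  -17.   12.  101.3   5.1]
xyz [-0.01, 0.57, 7.92] rot [-0.26, -0.05, 0.05]
```

View pics/w4.png

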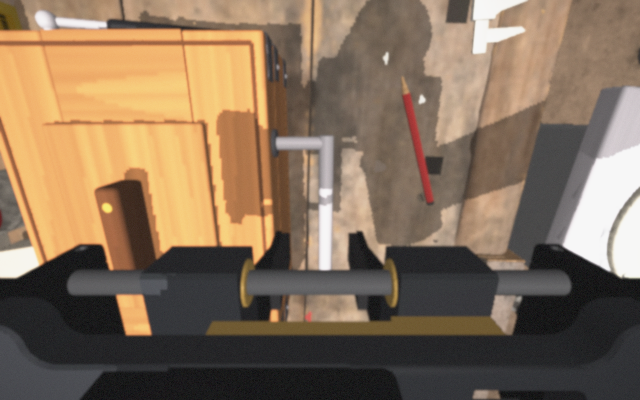

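The bar (column 326) lies between the fingers (columns 280 and 358), centred at (0.470, -0.017).

Call:
drive_tool([
  {"xyz": [0,0.5,0.5],"delta_rot": [-0.2,0,0]},
  {"xyz": [0,0.5,2],"delta_rot": [-0.2,0,0]},
  {"xyz": [0,0.5,4],"delta_rot": [-0.2,0,0]},
  {"xyz": [0,0.5,6],"delta_rot": [-0.2,0,0]},
  {"xyz": [0,0.5,7.5],"delta_rot": [-0.2,0,0]},
  {"xyz": [0,0.5,7.8],"delta_rot": [-0.2,0,0]},
  {"xyz": [0,0.5,7.8],"delta_rot": [-0.2,0,0]},
  {"xyz": [0,0.5,7.8],"delta_rot": [-0.2,0,0]},
])

```text
clock: 10.9
position: [0.4698, -0.0172, 0.0875]
ee_rot: [[0.09, -0.996, -0.001], [-0.996, -0.09, -0.001], [0.001, 0.001, -1.0]]
force: [0.4, 0.5, -0.2]
grip_width: 0.0368
finger_force: 0.0
```

```bash
python3 - <<'E'
from h import *
s=bot.sense();print(s["position"],s["force"])
rel(([.470,-.017,.087],down(185.1)))
E
```

```text
[ 0.46976885 -0.01715503  0.08749923] [ 0.42411194  0.53971877 -0.22317003]
xyz [-0.01, -0.02, 0.05] rot [0.04, -0.06, 0.05]
```

Call:
drive_tool([
  {"xyz": [0,0,0],"delta_rot": [0,0,0]},
  {"xyz": [0,0,0],"delta_rot": [0,0,0]},
  {"xyz": [0,0,0],"delta_rot": [0,0,0]},
  {"xyz": [0,0,0],"delta_rot": [0,0,0]},
  {"xyz": [0,0,0],"delta_rot": [0,0,0]},
  {"xyz": [0,0,0],"delta_rot": [0,0,0]},
  {"xyz": [0,0,0],"delta_rot": [0,0,0]},
], gripper=-1)

```text
clock: 11.48
position: [0.47, -0.0171, 0.0871]
ee_rot: [[0.09, -0.996, -0.0], [-0.996, -0.09, -0.001], [0.001, 0.0, -1.0]]
force: [2.1, -1.0, 0.9]
grip_width: 0.0108
finger_force: 30.0
```

```bash
cat > arc.py <<'E'
from h import *
import sys
# arc: handle 0.246 in front, 0.020 above the hinge; tool stays pointing down. from th0 to th list, relative to present pose
th0=float(sys.argv[1])
s=bot.sense();R=np.array(s["ee_rot"]);p=np.array(s["position"]);print(p,s["force"],s["finger_force"],s["grip_width"])
a=np.radians(5.1);e=np.array([np.cos(a),np.sin(a),0])
r=np.hypot(.246,.02);f=np.arctan2(.02,.246)
g=lambda t:-r*np.cos(f+t)*e+np.array([0,0,r*np.sin(f+t)])
H=g(0); hinge=np.array([.470,-.017,.105])-H
v=p+[0,0,.019]-hinge; print("angle from tcp",np.arctan2(v[2],-v@e)-f,"radius err",np.hypot(v[2],v@e)-r)
for t in sys.argv[2:]:
    print(t,np.round(R.T@(g(float(t))-g(th0))*100,2).tolist())
E
python3 arc.py 0 .03 .06 .09 .12 .16 .2 .25 .3 .35 .4
```

```text
[ 0.47002599 -0.01714392  0.0870828 ] [ 2.05608132 -0.95820394  0.93224878] 29.998763501644135 0.010764763261247014
angle from tcp 0.004375666322346358 radius err 7.70591812112309e-05
.03 [0.0, -0.07, -0.74]
.06 [0.0, -0.16, -1.47]
.09 [0.0, -0.28, -2.2]
.12 [0.0, -0.42, -2.93]
.16 [0.0, -0.63, -3.89]
.2 [0.01, -0.89, -4.85]
.25 [0.01, -1.26, -6.02]
.3 [0.01, -1.69, -7.18]
.35 [0.01, -2.18, -8.31]
.4 [0.01, -2.72, -9.42]
```

Call:
drive_tool([
  {"xyz": [0,0,-0.3],"delta_rot": [0,0,0]},
  {"xyz": [0,-0.07,-0.74],"delta_rot": [0,0,0]},
  {"xyz": [0,-0.16,-1.47],"delta_rot": [0,0,0]},
  {"xyz": [0,-0.28,-2.2],"delta_rot": [0,0,0]},
  {"xyz": [0,-0.42,-2.93],"delta_rot": [0,0,0]},
  {"xyz": [0,-0.63,-3.89],"delta_rot": [0,0,0]},
  {"xyz": [0,-0.89,-4.85],"delta_rot": [0,0,0]},
  {"xyz": [0,-1.26,-6.02],"delta_rot": [0,0,0]},
  {"xyz": [0,-1.69,-7.18],"delta_rot": [0,0,0]},
  {"xyz": [0,-2.18,-8.31],"delta_rot": [0,0,0]},
  {"xyz": [0,-2.72,-9.42],"delta_rot": [0,0,0]},
  {"xyz": [0,-2.72,-9.42],"delta_rot": [0,0,0]},
  {"xyz": [0,-2.72,-9.42],"delta_rot": [0,0,0]},
  {"xyz": [0,-2.72,-9.42],"delta_rot": [0,0,0]},
])

```text
clock: 12.65
position: [0.4951, -0.0149, 0.1796]
ee_rot: [[0.089, -0.996, -0.005], [-0.996, -0.089, -0.001], [0.001, 0.005, -1.0]]
force: [1.5, -0.6, -3.9]
grip_width: 0.0111
finger_force: 30.0
```

```bash
python3 arc.py .4 .43 .46 .5 .54 .58 .62 .66 .7 .74 .78 .81 .84 .86
```

```text
[ 0.49511925 -0.01486537  0.17959088] [ 1.49491727 -0.62670293 -3.90708646] 29.996827840805054 0.011130640513907369
angle from tcp 0.39403703984686267 radius err 0.001485142678282425
.43 [0.0, -0.35, -0.65]
.46 [0.0, -0.72, -1.29]
.5 [0.0, -1.24, -2.13]
.54 [0.0, -1.79, -2.95]
.58 [0.0, -2.38, -3.74]
.62 [0.0, -3.0, -4.51]
.66 [0.0, -3.65, -5.26]
.7 [0.01, -4.32, -5.98]
.74 [0.01, -5.03, -6.67]
.78 [0.01, -5.76, -7.33]
.81 [0.01, -6.33, -7.8]
.84 [0.01, -6.91, -8.26]
.86 [0.01, -7.3, -8.56]
```

Call:
drive_tool([
  {"xyz": [0,-0.35,-0.65],"delta_rot": [0,0,0]},
  {"xyz": [0,-0.72,-1.29],"delta_rot": [0,0,0]},
  {"xyz": [0,-1.24,-2.13],"delta_rot": [0,0,0]},
  {"xyz": [0,-1.79,-2.95],"delta_rot": [0,0,0]},
  {"xyz": [0,-2.38,-3.74],"delta_rot": [0,0,0]},
  {"xyz": [0,-3.0,-4.51],"delta_rot": [0,0,0]},
  {"xyz": [0,-3.65,-5.26],"delta_rot": [0,0,0]},
  {"xyz": [0,-4.32,-5.98],"delta_rot": [0,0,0]},
  {"xyz": [0,-5.03,-6.67],"delta_rot": [0,0,0]},
  {"xyz": [0,-5.76,-7.33],"delta_rot": [0,0,0]},
  {"xyz": [0,-6.33,-7.8],"delta_rot": [0,0,0]},
  {"xyz": [0,-6.91,-8.26],"delta_rot": [0,0,0]},
  {"xyz": [0,-7.3,-8.56],"delta_rot": [0,0,0]},
  {"xyz": [0,-7.3,-8.56],"delta_rot": [0,0,0]},
  {"xyz": [0,-7.3,-8.56],"delta_rot": [0,0,0]},
  {"xyz": [0,-7.3,-8.56],"delta_rot": [0,0,0]},
  {"xyz": [0,-7.3,-8.56],"delta_rot": [0,0,0]},
])

```text
clock: 14.07
position: [0.5697, -0.0082, 0.2697]
ee_rot: [[0.09, -0.996, 0.0], [-0.996, -0.09, -0.002], [0.002, -0.0, -1.0]]
force: [-4.9, 1.0, 6.5]
grip_width: 0.0114
finger_force: 30.0
```

```bash
python3 arc.py .86 .88 .9 ; python3 - <<'E'
from h import *
p,d=bot.capture("side");cv2.imwrite("pics/s5.png",cv2.resize(p[130:260,200:400],(800,520)))
W=cloud(bot.capture("top")[1],bot.calibration("top"))
# lid/cover plane tilt
m=(W[...,2]>.17)&(W[...,2]<.40)&(W[...,0]>.53)&(W[...,0]<.72)&(abs(W[...,1])<.13)
Q=W[m]
best=None
rng=np.random.default_rng(0)
for _ in range(300):
    A=Q[rng.choice(len(Q),3,False)];n=np.cross(A[1]-A[0],A[2]-A[0]);n/=np.linalg.norm(n)+1e-12
    k=(abs((Q-A[0])@n)<.003).sum()
    if best is None or k>best[0]:best=(k,n*np.sign(n[2]))
print(len(Q),best,"tilt",np.arccos(best[1][2]))
E
```

```text
[ 0.56965774 -0.00824991  0.26966958] [-4.8767818   0.96261285  6.52377155] 30.00200629234314 0.011448891915538061
angle from tcp 0.8678633553996212 radius err 0.003758316273655138
.88 [0.0, -0.4, -0.29]
.9 [0.0, -0.81, -0.57]
585 (np.int64(231), array([ 0.72685888, -0.05845263,  0.68429486])) tilt 0.8171600688438536
```

View pics/s5.png

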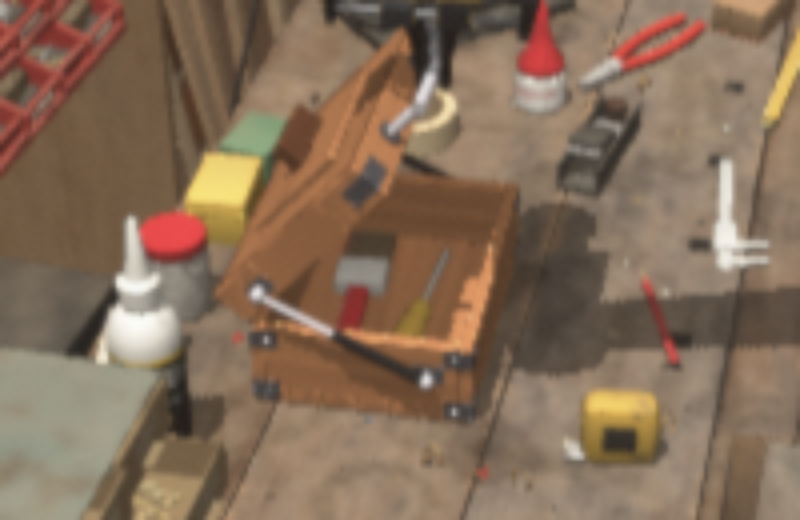

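The lid is raised with the cover on and its pull visible at (297,135). The bar is held at (425,110), and the bystanders haven't moved. I'll raise it a touch more to be safely past 0.82.

Call:
drive_tool([
  {"xyz": [0,-0.2,-0.15],"delta_rot": [0,0,0]},
  {"xyz": [0,-0.4,-0.29],"delta_rot": [0,0,0]},
  {"xyz": [0,-0.6,-0.43],"delta_rot": [0,0,0]},
  {"xyz": [0,-0.8,-0.57],"delta_rot": [0,0,0]},
  {"xyz": [0,-0.8,-0.57],"delta_rot": [0,0,0]},
  {"xyz": [0,-0.8,-0.57],"delta_rot": [0,0,0]},
  {"xyz": [0,-0.8,-0.57],"delta_rot": [0,0,0]},
])

```text
clock: 14.75
position: [0.5778, -0.0075, 0.2752]
ee_rot: [[0.09, -0.996, 0.001], [-0.996, -0.09, -0.002], [0.002, -0.001, -1.0]]
force: [-4.7, 2.5, 5.9]
grip_width: 0.0112
finger_force: 30.0
```

```bash
cat > tilt.py <<'E'
from h import *
from scipy.optimize import least_squares
a=np.radians(5.1);e=np.array([np.cos(a),np.sin(a),0]);hin=np.array([.470,-.017,.085])+.246*e
def lid(name,show=False):
    W=cloud(bot.capture(name)[1],bot.calibration(name)).reshape(-1,3)
    X=(W-hin)@e; Y=(W-hin)@np.array([-e[1],e[0],0]); Z=W[:,2]-.085
    best=[]
    for t in np.arange(.5,1.1,.004):
        h=-X*-0+ (Z*np.cos(t)+X*np.sin(t))        # height out of lid
        s=(-X*np.cos(t)+Z*np.sin(t))              # distance from the hinge along lid
        on=(abs(Y)<.13)&(s>.01)&(s<.20)
        cover=on&(abs(Y)<.07)&(abs(s-.104)<.05)
        best.append((t,(on&~cover&(abs(h-.039)<.002)).sum()+(cover&(abs(h-.047)<.002)).sum()))
    b=np.array(best); k=b[b[:,1]>.9*b[:,1].max()]; print(name,"angle",np.average(k[:,0],weights=k[:,1]).round(3),b[:,1].max())
for n in("top","side"): lid(n)
E
python3 tilt.py; python3 arc.py .9 .88 .86 .84 .82 .8 .78 .76 .74 .72
```

```text
top angle 0.89 130.0
side angle 0.874 388.0
[ 0.57776129 -0.00751871  0.27518015] [-3.74698921  1.79721367  5.44541006] 30.001958906650543 0.011016899841442994
angle from tcp 0.907088553651679 radius err 0.003690577459204092
.88 [-0.0, 0.41, 0.28]
.86 [-0.0, 0.81, 0.56]
.84 [-0.0, 1.21, 0.86]
.82 [-0.0, 1.6, 1.16]
.8 [-0.01, 1.98, 1.47]
.78 [-0.01, 2.36, 1.79]
.76 [-0.01, 2.73, 2.11]
.74 [-0.01, 3.09, 2.45]
.72 [-0.01, 3.45, 2.79]
```

Call:
drive_tool([
  {"xyz": [0,0.2,0.14],"delta_rot": [0,0,0]},
  {"xyz": [0,0.41,0.28],"delta_rot": [0,0,0]},
  {"xyz": [0,0.81,0.56],"delta_rot": [0,0,0]},
  {"xyz": [0,1.21,0.86],"delta_rot": [0,0,0]},
  {"xyz": [0,1.6,1.16],"delta_rot": [0,0,0]},
  {"xyz": [0,1.98,1.47],"delta_rot": [0,0,0]},
  {"xyz": [0,2.36,1.79],"delta_rot": [0,0,0]},
  {"xyz": [0,2.73,2.11],"delta_rot": [0,0,0]},
  {"xyz": [0,3.09,2.45],"delta_rot": [0,0,0]},
  {"xyz": [0,3.3,2.62],"delta_rot": [0,0,0]},
  {"xyz": [0,3.3,2.62],"delta_rot": [0,0,0]},
  {"xyz": [0,3.3,2.62],"delta_rot": [0,0,0]},
  {"xyz": [0,3.3,2.62],"delta_rot": [0,0,0]},
  {"xyz": [0,3.3,2.62],"delta_rot": [0,0,0]},
  {"xyz": [0,3.3,2.62],"delta_rot": [0,0,0]},
  {"xyz": [0,3.3,2.62],"delta_rot": [0,0,0]},
])

```text
clock: 16.18
position: [0.5445, -0.0105, 0.2477]
ee_rot: [[0.09, -0.996, -0.001], [-0.996, -0.09, -0.002], [0.002, 0.001, -1.0]]
force: [-6.1, 1.3, 7.5]
grip_width: 0.0113
finger_force: 30.0
```

```bash
python3 arc.py .72; python3 tilt.py; python3 - <<'E'
from h import *
p,_=bot.capture("side");cv2.imwrite("pics/s6.png",cv2.resize(p[130:260,200:400],(800,520)))
E
```

```text
[ 0.54447055 -0.01053954  0.24765963] [-6.09389782  1.27617078  7.51636571] 30.00136971473694 0.011346838712220848
angle from tcp 0.7337638786978938 radius err 0.0028416411071487124
top angle 0.706 1326.0
side angle 0.7 551.0
```

View pics/s6.png

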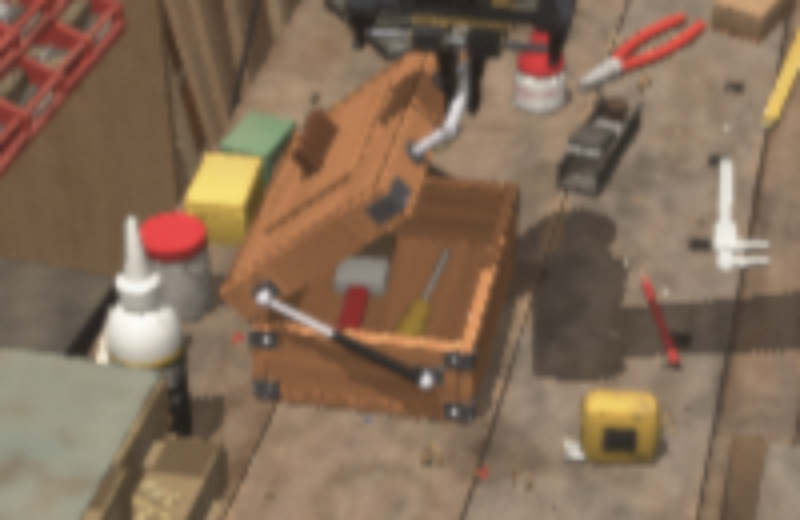

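The lid stands at about 0.71 to 0.73, held by the bar at (455,105). The cover is flat with its pull at (315,140), and the bystanders are undisturbed. Handing in.

```bash
python3 - <<'E'
from rig import bot
import numpy as np
print(np.abs(bot.sense()["qd"]).max()); print(bot.finish_job())
E
```

```text
0.0011613587196232858
the job is handed in; nothing more can be done
None
```

The job is handed in: the cover is seated on the rim, the lid was raised by its handle to about 0.89 rad, past the 0.80 balance point, then eased back. It is held still there at about 0.71 rad (5 degrees below balance), with nothing round about disturbed as far as the pictures show; the hand-in gave no verdict.

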